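# Blow out the box, then hold its inspection flap at the mark

### The job

With the flap of the sheet-steel blow-off box still shut, squeeze the trigger of the clamped air gun all the way in and let it spring right back. Then swing up the box's flap, which has a bar handle, until it is in line with the pointer set on the quadrant at the box's side, and finish holding it there at rest, since it falls shut if let go. Leave the pointer as set and do not shift the other things on the bench.

Things in the scene. Friction and masses are not known exactly. Their poses are not given: they have to be found in the camera images.
- box: Open-topped grey sheet-steel box, fixed, 180 x 180 x 90 mm high, closed by the flap. Origin: centre of its underside, on the bench; z up, -x its front, +y its left. On its right side (-y), 106 mm from the middle, stands a dark steel quadrant: an arc of 120 mm radius about the flap's hinge; the pointer beside it reaches 131 mm from the middle, its knob 145 mm.
- flap (a joint): Flap angle (rad): 0 shut (level, on the box), growing as its front edge swings up and back; stop at 1.35. An aluminium plate, 180 x 180 x 4 mm, whole flap 0.3 to 0.65 kg, hinged along the far (+x) top edge of the box by a free hinge: it falls shut when let go. To finish at the value of pointer.
- flap_handle (a point): Middle of the flap's grip bar; axes turn with the flap: x from front to hinge, y along the bar, z square to the plate, outward. Bar round, 10 mm thick, 100 mm between its legs, 42 mm above the hinge axis when shut (38 mm above the plate's upper face) and 150 mm in front of it; plate's front edge 30 mm farther. Shut: 132 mm above the bench. The bar can turn between the fingers that pinch it.
- flap_hinge (a point): Point on the flap's hinge axis, in the middle of the box's width, 90 mm above the bench; the axis runs along y; axes turn with the flap as at flap_handle (equal to the box's when shut).
- pointer (a joint): Set angle of the pointer (rad), same axis, zero and sense as flap: 0.45 to 0.95. A plain steel flat, 190 mm long, 18 mm wide, 4 mm thick, stiffly clamped, its faces parallel to the hinge like the flap's, 23 mm beyond the flap's right edge, black clamp knob on the arc. With the flap at the mark, pointer and plate lie in line seen from the side.
- pointer_tip (a point): Outer end of the pointer, 190 mm from the hinge axis, 122 mm to the right (-y) of the middle of the box, in line with the middle of the plate's thickness; x from here towards the hinge, y along the hinge.
- gun: Air gun held grip-up in a blue clamp on a 100 x 120 mm base plate, fixed to the bench left of the box, nozzle pointing along its -y at the port in the box's left side. Origin: underside of the base plate. The upright black grip is 26 mm (x) by 20 mm (y = 0 to 20 mm), from 60 to 175 mm above the bench, with a brass hose stub on top up to 187 mm.
- trigger (a joint): Trigger angle (rad): 0 released, about 0.28 fully squeezed (stop). A steel lever 18 mm wide, 5 mm thick, 90 mm long, on the nozzle side (-y) of the grip, hinged at its lower end (75 mm above the bench, gun y = -10 mm) and leaning 0.25 rad away from the grip when released, free upper end 162 mm above the bench. Sprung: full squeeze takes about 6 N at 68 mm above its hinge.
- squeeze (a point): Point to close a gripper about, 143 mm above the bench, fixed to the gun, same axes: fingers close along y. Released, grip and trigger measure about 50 mm over their outer faces at this height (from y = +16.5 mm, back of the grip, to y = -34 mm, trigger, from this point); fully squeezed about 33 mm, centred on this point.
- can: Bystander: white spray can, 66 mm across, 200 mm tall, upright; origin under its middle.
- tape: Bystander: yellow tape measure, 70 x 36 x 62 mm; origin under its middle.
- hammer: Bystander: hammer lying on the bench, about 300 mm long.
- strip: Bystander: steel strip, 300 x 32 x 5 mm, lying flat.
- square: Bystander: red magnetic welding square, a right-angled frame 110 x 110 x 18 mm lying flat; origin under its middle.
- cup: Bystander: grey cup, 68 mm across, 70 mm high, with drill bits standing in it up to 125 mm; origin under its middle.
- jar: Bystander: amber jar with a dark lid, 60 mm across, 85 mm tall; origin under its middle.
- wrench: Bystander: wrench, 170 mm long, lying flat.
There are look-alikes about, which are no part of the job. Of the things like the gun, leave any that is green or orange; of the rest the larger one is meant.

How it is judged (in metres and radians):
On the way, in this order (a step that is already met when the one before it is completed fails the run):
1. the trigger is squeezed fully while the flap is shut (value of joint trigger above 0.22 rad and value of joint flap below 0.06 rad), for 0.1 s.
2. the trigger has sprung back, the flap still shut (value of joint trigger below 0.05 rad and value of joint flap below 0.06 rad), for 0.1 s.
3. the flap has been swung up to the pointer (angle between the x axis of flap_handle and the x axis of pointer_tip, either way round below 0.08 rad), for 0.2 s.
At the end, for the whole second after the job is handed in: The flap is at rest (under 0.06 rad/s), held by the fingers (over 0.5 N), within 0.08 rad of the pointer, which has not been moved (tip within 12 mm); the trigger is released (under 0.05 rad) (angle between the x axis of flap_handle and the x axis of pointer_tip, either way round below 0.08 rad and value of joint flap above 0.35 rad and velocity of joint flap between -0.06 and 0.06 rad/s and contact force between the fingers and flap above 0.5 N and value of joint trigger below 0.05 rad and distance of pointer_tip from where it was at the start of the episode below 0.012 m); the arm keeps its last pose, push and grip.
It fails at once if another thing on the bench is shifted more than 30 mm (distance of any of can, tape, hammer, strip, square, cup, jar, wrench from where it was at the start of the episode above 0.03 m).
It fails at once if the pointer is moved (distance of pointer_tip from where it was at the start of the episode above 0.012 m).
It also fails if it takes over 42 s, if anything falls off the work surface, if the arm or the gripper's body presses on something with over 40 N, if the wrist force passes 120 N, or if a joint passes its speed limit or range.

### The arm

A 6-joint arm with a two-finger parallel gripper is mounted at the origin on the work surface. World frame = base frame: x ahead of the robot, y to its left, z up, the work surface at z = 0. Lengths are in m, angles in degrees, forces in N, time in s.
With the tool pointing down it reaches from about 0.4 to 0.825 m from the base axis. Payload 7 kg.
Tool frame: the origin (TCP) lies at the very end of the fingers, on their centre line; the grasp point (between the pads) lies 19 mm behind it; z points along the fingers, y is the line along which they close (so a half turn about z gives the same grasp; the last joint's range is limited). The gripper opens to 88 mm and grips with 3 to 60 N. Pads are 19 mm wide; open, the fingers measure 130 mm over their backs; the gripper's body (78 mm by 193 mm) begins 47 mm behind the grasp point.
Start: joints at [16.507, 20.546, 0.682, 0, -70.136, -16.507], TCP at [0.675, -0, 0.227] pointing down, gripper open.
Joint ranges: [-176.03, 176.03], [-82.01, 121.73], [-58.28, 71.71], [-173.87, 95.51], [-174.79, -0.11], [-173.66, 173.66]. Speed limits (degrees/s): [136.94, 136.94, 172.46, 180, 180, 180].

### API

Orientations are given as [roll, pitch, yaw] about the fixed x, y, z axes, in that order (R = Rz(yaw) Ry(pitch) Rx(roll)).
In Python, from plant import get_state, imaging, r, finder gives the robot as it stands.
- The arm moves only by the shell command python3 -m handwheel 'ROWS' [FORCE]. ROWS is JSON, a list of rows, each a list of 5 numbers: the closure, from 0 (fully open) to 1 (shut), then the shift along the world's x, y, z in cm, then the turn about the world's z in degrees. A call has 1 to 8 rows; each row is the pose to reach, as a shift and turn from the pose commanded when the call began; what a row does not reach only later rows make up. A row lasts 1/8 s, in which the tool goes at most 62.5 mm and 10.7 degrees, less where a joint would pass 70% of its speed; a pose out of reach is approached as far as the arm can. A call with a gripper value outside its range is refused whole. The fingers move at their own pace and stop on an object; FORCE is the grip in N (left out, the last holds). Time passes only in rows, so rows that repeat a pose let the fingers close. It gives the time, the measured TCP pose, the force, the opening and the grip force at its end, in the units of the state.
- get_state(): the state, without advancing time (a new reading comes with each control period).
- imaging.capture(name): name is "scene" or "side" or "wrist"; returns (picture, depth): 420x560x3 uint8, red, green, blue; 420x560 float32, m along the optical axis (not along the pixel's ray), 0 where there is no reading.
- imaging.get_calibration(name): a dict with "fx", "fy", "cx", "cy" (pixels), "dist" ([k1, k2, p1, p2, k3] as OpenCV has them; the pictures are not rectified), "rvec" (rotation vector, rad) and "tvec" (3), from world to camera coordinates, as OpenCV has them; the wrist camera has in their place "hand_eye" (4x4, takes a point from camera to tool coordinates, whose origin is the TCP and whose axes are the flange's). Camera axes: x right, y down, z forward; pixel columns grow to the right and rows downward; lengths in m; the calibration is good to about 2 mm. A picture is of the moment at which its call begins: read the wrist's pose just before it. get_calibration takes no time and is no camera call.
- r.close_job(): hands the job in; it is judged then, once.
Trained networks look in the newest picture that a camera, given by its name, has taken for a name from the list of things; names that differ only in an ending like _2 or _b are one class to them, and where a whole thing is asked for, a point or a joint stands for the part that bears it (a point fixed in the world has none). Each returns a list of dicts, best first, with "p" (0 to 1); they miss things now and then, are a little off and sometimes report something else, mostly with a low value. They report only what shows in the picture. A call takes as long as a camera call. They do not tell look-alikes from the thing itself.
- finder.cut_out(camera, query): "region" (420x560 bool, what is visible of it) and "pixel" ([column, row] in pixels, amid what is visible of it).
The state is a dict: "time_s": time; "joints": joint angles; "qd": joint speeds; "joint_torque": joint torques, N m; "tcp_pos": TCP position; "eef_rot": TCP orientation; "contact_force": force on the tool from outside, world axes, zero at the start; "moment": the same for the moment, N m; "gripper_width": finger opening in m; "gripper_force": force on a finger pad.
Only numpy, scipy, OpenCV 4.12 (cv2) and the standard library are available. Lean on these libraries where they do the work, as an engineer would, in place of code of your own. Each camera call takes 0.05 s, during which the arm holds its last target. There are 200 camera calls.

## Working session

There is one attempt and no reset: what is moved stays moved. The work goes in short steps, Python scripts to look and compute and a shell command to move; the robot and the scene stay as the last step left them, time stands still between calls to the robot, and variables do not carry over. Pictures are saved under pics/ and viewed, at most 10 in all, crops included, and the job is handed in when it is done.

```bash
mkdir -p pics
cat > h.py <<'E'
import numpy as np, cv2
from plant import get_state, imaging, r, finder
from scipy.spatial.transform import Rotation as R
def cloud(name):
    s=get_state(); img,d=imaging.capture(name); c=imaging.get_calibration(name)
    K=np.array([[c['fx'],0,c['cx']],[0,c['fy'],c['cy']],[0,0,1.]])
    v,u=np.mgrid[:420,:560]
    n=cv2.undistortPoints(np.stack([u,v],-1).reshape(-1,1,2).astype(np.float64),K,np.array(c['dist'],float)).reshape(420,560,2)
    P=np.dstack([n*d[...,None],d])
    if 'hand_eye' in c:
        H=np.array(c['hand_eye']); Q=P@H[:3,:3].T+H[:3,3]
        W=Q@R.from_euler('xyz',s['eef_rot'],degrees=True).as_matrix().T+np.array(s['tcp_pos'])
    else:
        M=cv2.Rodrigues(np.array(c['rvec'],float))[0]; W=(P-np.array(c['tvec']).ravel())@M
    W[d==0]=np.nan
    return img,W
def save(f,img): cv2.imwrite('pics/'+f,img[...,::-1])
E
python3 - <<'E'
from h import *
print(get_state())
for n in('scene','side'):
    img,W=cloud(n); save(n+'0.png',img); np.save(n+'W.npy',W); np.save(n+'I.npy',img)
    for q in('gun','trigger','flap','flap_handle','pointer','can','cup','jar','tape'):
        for k in finder.cut_out(n,q)[:4]:
            print(n,q,round(k['p'],2),k['pixel'],np.nanmedian(W[k['region']],0).round(3),k['region'].sum())
E
```

```text
{'time_s': 0.0, 'joints': array([ 1.65071810e+01,  2.05914231e+01,  6.34697929e-01, -2.26967999e-02,
       -7.01336349e+01, -1.65075506e+01]), 'qd': array([-0.03975582, -0.04349171,  0.07268545,  0.03903985, -0.05451073,
        0.0261705 ]), 'joint_torque': array([-8.00930356e-04, -5.82726967e+01,  2.93058443e+01,  6.99745238e+00,
        6.93249181e-03, -2.06530804e-04]), 'tcp_pos': array([ 6.74524578e-01, -2.87353697e-06,  2.25621719e-01]), 'eef_rot': array([ 1.79907301e+02, -5.22090846e-03, -9.00080952e+01]), 'contact_force': array([-0.02373043, -0.54913482, -0.73218567]), 'moment': array([ 0.00435021,  0.05147701, -0.04976452]), 'gripper_force': 0.0, 'gripper_width': 0.08710290086881183}
scene gun 0.71 [267.4, 179.6] [0.375 0.171 0.031] 338
scene gun 0.7 [294.8, 212.0] [0.538 0.116 0.009] 835
scene gun 0.62 [349.1, 232.7] [0.714 0.146 0.026] 735
scene trigger 0.48 [351.8, 213.5] [0.708 0.136 0.091] 40
scene flap 0.98 [252.0, 234.3] [ 0.533 -0.084  0.091] 2716
scene flap 0.42 [295.6, 213.9] [0.541 0.116 0.008] 926
scene flap_handle 0.69 [255.0, 235.0] [ 0.531 -0.084  0.092] 2675
[... 532 characters left out ...]
.4] [0.715 0.175 0.054] 291
side gun 0.71 [273.6, 239.6] [0.514 0.157 0.059] 1189
side gun 0.6 [279.2, 302.3] [0.447 0.374 0.05 ] 1736
side trigger 0.58 [284.7, 257.4] [0.449 0.325 0.158] 35
side trigger 0.38 [279.2, 212.1] [0.511 0.111 0.143] 65
side flap 0.84 [290.5, 191.9] [ 0.517 -0.073  0.095] 1399
side flap 0.33 [317.8, 356.6] [0.322 0.495 0.006] 892
side flap_handle 0.74 [289.4, 189.2] [ 0.52  -0.07   0.095] 1498
side can 0.92 [227.8, 254.2] [0.61  0.317 0.131] 1364
side cup 0.68 [299.2, 171.8] [ 0.509 -0.266  0.059] 84
side cup 0.62 [256.6, 186.7] [ 0.667 -0.126  0.057] 274
side jar 0.55 [280.5, 169.3] [ 0.586 -0.265  0.067] 142
side tape 0.71 [300.1, 172.5] [ 0.513 -0.266  0.059] 67
```

```bash
python3 -c "
import cv2
a=cv2.imread('pics/scene0.png')[120:345,150:450];b=cv2.imread('pics/side0.png')[130:400,150:420]
cv2.imwrite('pics/sc.png',cv2.resize(a,None,fx=2.66,fy=2.66,interpolation=3));cv2.imwrite('pics/sd.png',cv2.resize(b,None,fx=2.2,fy=2.2,interpolation=3))"
```

```text
(no output)
```

View pics/sc.png

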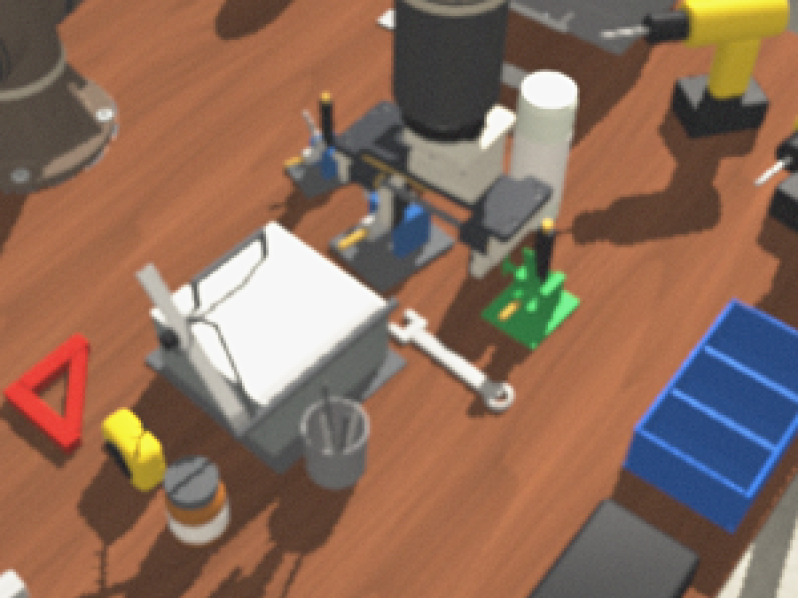

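View pics/sd.png

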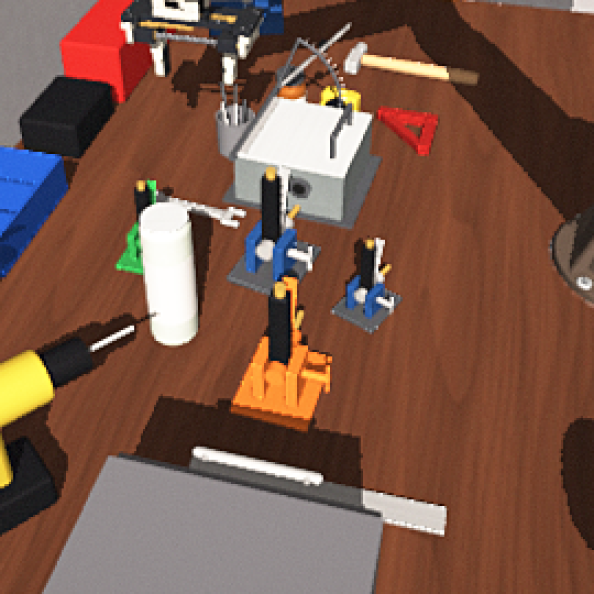

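Candidates like the gun, in the side picture: green (211,234), large blue (273,240), small blue (313,264) and orange (279,302). Green and orange are excluded, so I take the larger blue one at (273,240), whose nozzle faces the box port. I'll confirm this in a crop while I fit the box and gun.

Run:
```python
from h import *
a=np.load('sideI.npy')[195:290,230:340]; save('gun.png',cv2.resize(a,None,fx=5,fy=5,interpolation=3))
for n in('scene','side'):
    W=np.load(n+'W.npy');I=np.load(n+'I.npy')
    x,y,z=W[...,0],W[...,1],W[...,2]
    m=(z>.082)&(z<.1)&(abs(x-.53)<.18)&(y>-.25)&(y<.03)&(I.min(-1)>150)
    m=cv2.morphologyEx(m.astype(np.uint8),cv2.MORPH_OPEN,np.ones((3,3)))>0
    print(n,'flap',m.sum(),cv2.minAreaRect(W[m][:,:2].astype(np.float32)*1000))
    m=(z>.1)&(abs(x-.53)<.16)&(y>-.19)&(y<.03)&(z<.15)
    print('high',m.sum(),np.nanmedian(W[m],0), cv2.minAreaRect(W[m&(z>.125)][:,:2].astype(np.float32)*1000))
    g=(x>.44)&(x<.6)&(y>.05)&(y<.22)
    for lo,hi in((.001,.016),(.1,.172),(.175,.2)):
        mm=g&(z>lo)&(z<hi)&((I.max(-1)<130)if hi<.175 else True)
        if mm.sum()>3: print('gun',lo,mm.sum(),np.nanmedian(W[mm],0).round(3),cv2.minAreaRect(W[mm][:,:2].astype(np.float32)*1000))
```

```text
scene flap 2594 ((526.2195434570312, -85.29747009277344), (180.45237731933594, 178.6564178466797), 85.6727066040039)
high 201 [ 0.46898517 -0.10142714  0.1294358 ] ((554.3074340820312, -132.5990447998047), (94.70623779296875, 255.1425018310547), 59.99947738647461)
gun 0.001 430 [0.536 0.106 0.006] ((522.2557983398438, 129.27685546875), (119.75110626220703, 104.7237548828125), 81.40328216552734)
gun 0.1 4 [0.534 0.143 0.107] ((534.1636352539062, 143.5162353515625), (3.178715705871582, 4.0411601066589355), 34.19816970825195)
side flap 1406 ((521.7275390625, -82.72594451904297), (185.56114196777344, 177.0883026123047), 85.21339416503906)
high 159 [ 0.46932285 -0.11435333  0.12354088] ((542.8447265625, -144.7032928466797), (133.20223999023438, 258.87603759765625), 59.97452926635742)
gun 0.001 656 [0.518 0.161 0.005] ((520.052001953125, 134.9041290283203), (169.2060546875, 159.38563537597656), 89.99971008300781)
gun 0.1 167 [0.518 0.155 0.135] ((518.7103271484375, 154.00816345214844), (25.003637313842773, 15.005841255187988), 15.215629577636719)
gun 0.175 38 [0.518 0.15  0.182] ((520.4210205078125, 149.01161193847656), (18.436115264892578, 20.256044387817383), 73.77794647216797)
```

View pics/gun.png

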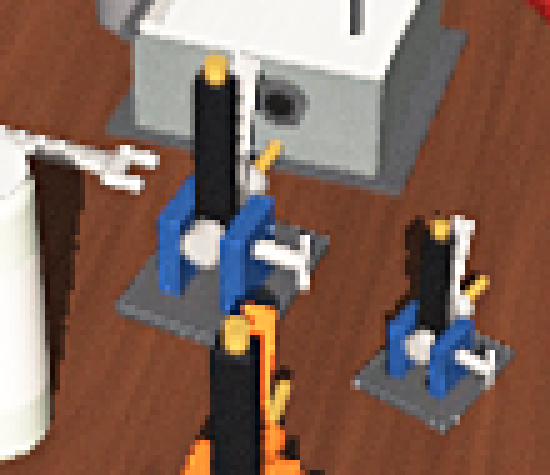

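The crop confirms it: the large blue-clamped gun, with its black grip at crop (215,130), white trigger at (245,110) and nozzle facing the port at (280,100). I'll go above it for a wrist look.

```bash
python3 -m handwheel '[[0,-2,2,5,10],[0,-5,5,9,20],[0,-9,9,9,30],[0,-13,12,9,40],[0,-15,12,9,50],[0,-15,12,9,60],[0,-15,12,9,70],[0,-15,12,9,80]]'
python3 - <<'E'
from h import *
print(imaging.get_calibration('wrist'))
img,W=cloud('wrist'); save('w1.png',img); np.savez('w1.npz',img=img,W=W)
for n in('wrist','scene','side'):
    img,W=cloud(n) ; np.savez(n+'2.npz',img=img,W=W)
    for q in('gun','trigger','flap_handle','pointer'):
        for k in finder.cut_out(n,q)[:4]:
            print(n,q,round(k['p'],2),k['pixel'],np.nanmedian(W[k['region']],0).round(3),k['region'].sum())
E
```

```text
time_s: 2.0
tcp_pos: [0.5248, 0.1201, 0.3168]
eef_rot: [-180.0, -0.0, -9.7]
contact_force: [0.3, 0.4, 0.3]
gripper_width: 0.0876
gripper_force: 0.0
{'fx': 316.9644010450946, 'fy': 316.9644010450946, 'cx': 280.1892814320045, 'cy': 210.14433159698768, 'dist': array([-0.00991114,  0.        ,  0.        ,  0.        ,  0.        ]), 'hand_eye': array([[-4.60054207e-04, -9.62518139e-01, -2.71216924e-01,
         7.28176854e-02],
       [ 9.99999593e-01, -6.53152718e-04,  6.21706482e-04,
         2.82501229e-04],
       [-7.75549837e-04, -2.71216527e-01,  9.62518049e-01,
        -1.57593270e-01],
       [ 0.00000000e+00,  0.00000000e+00,  0.00000000e+00,
         1.00000000e+00]])}
wrist gun 0.96 [249.9, 266.7] [0.388 0.182 0.007] 1365
wrist gun 0.72 [137.6, 234.8] [0.476 0.338 0.011] 3557
wrist gun 0.71 [269.2, 180.8] [0.528 0.134 0.053] 5838
wrist gun 0.65 [229.6, 39.0] [0.699 0.153 0.041] 4568
wrist trigger 0.86 [289.4, 196.8] [0.515 0.112 0.135] 403
wrist trigger 0.75 [235.4, 21.0] [0.704 0.138 0.102] 221
wrist trigger 0.3 [269.2, 181.1] [0.528 0.133 0.053] 5839
wrist flap_handle 0.82
[... 200 characters left out ...]
027] 748
scene gun 0.59 [270.4, 181.0] [0.379 0.176 0.022] 513
scene trigger 0.49 [317.5, 149.2] [0.452 0.329 0.108] 101
scene trigger 0.36 [351.4, 215.7] [0.708 0.135 0.096] 43
scene flap_handle 0.68 [251.9, 235.6] [ 0.53  -0.083  0.091] 2657
scene pointer 0.95 [218.2, 249.9] [ 0.536 -0.209  0.173] 462
scene pointer 0.5 [251.0, 233.6] [ 0.533 -0.084  0.092] 2735
side gun 0.74 [314.7, 261.2] [0.368 0.199 0.038] 638
side gun 0.69 [212.0, 235.8] [0.716 0.174 0.053] 282
side gun 0.65 [273.9, 239.7] [0.515 0.156 0.059] 1141
side gun 0.56 [277.4, 299.8] [0.446 0.374 0.053] 1635
side trigger 0.48 [282.8, 257.9] [0.449 0.326 0.157] 32
side flap_handle 0.67 [287.7, 190.4] [ 0.52  -0.073  0.095] 1442
```

View pics/w1.png

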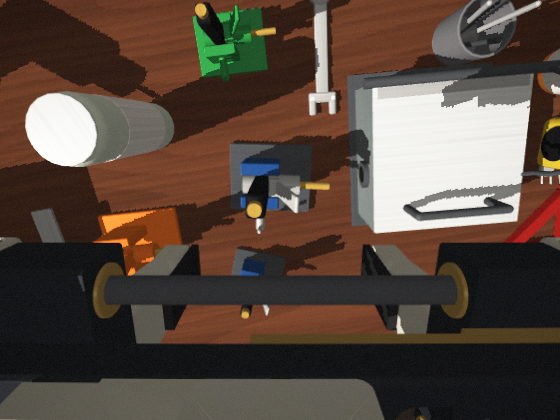

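The wrist view shows the gun grip at (255,205), its trigger at (289,197), and the bar handle from (412,210) to (510,210). The pointer lies off to the right. Now the precise fits.

Run:
```python
from h import *
f=np.load('wrist2.npz');W=f['W'];I=f['img'];x,y,z=np.moveaxis(W,-1,0)
v,u=np.mgrid[:420,:560]
near=(v<235)
g=near&(u>225)&(u<330)&(v>130)
for nm,m in(('base',g&(z>.001)&(z<.012)&(I.max(-1)<90)),('stub',g&(z>.177)&(z<.2)),('griptop',g&(z>.168)&(z<.178)),('grip',g&(z>.11)&(z<.172)&(I.max(-1)<70)),('trig',g&(z>.1)&(z<.168)&(I.min(-1)>110)),('trigtop',g&(z>.145)&(z<.168)&(I.min(-1)>110))):
    if m.sum()>4:
        p=W[m];print(nm,m.sum(),p.mean(0).round(4),cv2.minAreaRect(p[:,:2].astype(np.float32)*1000))
m=near&(u>345)&(z>.085)&(z<.1)&(y<.05)&(x>.42)&(x<.63)&(y>-.2)&(I.min(-1)>130)
m=cv2.morphologyEx(m.astype(np.uint8),cv2.MORPH_OPEN,np.ones((5,5)))>0
print('flap',W[m].mean(0),cv2.minAreaRect(W[m][:,:2].astype(np.float32)*1000))
m=near&(u>380)&(z>.122)&(z<.145)&(x<.52)&(x>.4)&(y>-.2)&(y<.05)
p=W[m];print('bar',m.sum(),p.mean(0),cv2.minAreaRect(p[:,:2].astype(np.float32)*1000))
# pointer from scene (two captures): 
for fn in('scene2.npz','side2.npz'):
    f=np.load(fn);W=f['W'];I=f['img'];x,y,z=np.moveaxis(W,-1,0)
    m=(z>.1)&(y<-.19)&(y>-.235)&(x>.42)&(x<.66)&(I.min(-1)>110)
    if m.sum()>10:
        p=W[m];c=p.mean(0);U,S,Vt=np.linalg.svd(p-c);d=Vt[0]
        print(fn,m.sum(),c.round(4),d,'angle',np.arctan2(abs(d[2]),np.hypot(d[0],d[1])),S,p.min(0),p.max(0))
```

```text
base 1804 [0.5309 0.1125 0.0091] ((512.1673583984375, 127.16360473632812), (158.77911376953125, 122.2779769897461), 83.53732299804688)
stub 198 [0.5213 0.1451 0.1859] ((520.6064453125, 145.33567810058594), (13.255586624145508, 14.106949806213379), 79.05770874023438)
griptop 303 [0.5237 0.1435 0.1734] ((521.1141967773438, 144.8679962158203), (18.912120819091797, 25.449722290039062), 78.93231964111328)
grip 263 [0.5305 0.1408 0.1469] ((520.7872314453125, 128.115478515625), (53.675010681152344, 22.26068687438965), 83.09069061279297)
trig 195 [0.5124 0.1098 0.1468] ((514.2359008789062, 112.05422973632812), (17.717792510986328, 17.510446548461914), 74.94087219238281)
trigtop 128 [0.5133 0.1069 0.1566] ((512.8777465820312, 106.94342041015625), (7.168037414550781, 17.426740646362305), 75.4776611328125)
flap [ 0.52536667 -0.07558274  0.09368995] ((520.5855102539062, -84.6187744140625), (181.84219360351562, 175.22879028320312), 85.44707489013672)
bar 950 [ 0.46633602 -0.08248195  0.13453189] ((468.3216552734375, -107.70198059082031), (30.881458282470703, 165.44509887695312), 8.048911094665527)
scene2.npz 553 [ 0.547  -0.2061  0.1678] [ 0.66681111 -0.03235877 -0.74452391] angle 0.8398214225553815 [1.13697456 0.2739739  0.11578484] [ 0.48360831 -0.22151693  0.10011902] [ 0.60370855 -0.19068466  0.23423818]
```

```bash
python3 -m handwheel '[[0,-0.7,1.1,-5,-1.5],[0,-0.7,1.1,-9,-1.5],[0,-0.7,1.1,-14,-1.5],[0,-0.7,1.1,-18.9,-1.5],[0,-0.7,1.1,-18.9,-1.5],[0,-0.5,1.85,-18.9,-1.5],[0,-0.5,1.85,-18.9,-1.5]]' 20
python3 - <<'E'
from h import *
img,W=cloud('wrist'); save('w2.png',img)
E
```

```text
time_s: 3.68
tcp_pos: [0.5216, 0.1399, 0.1299]
eef_rot: [-179.8, -0.2, -11.5]
contact_force: [-0.9, -0.1, 0.6]
gripper_width: 0.0874
gripper_force: 0.0
```

View pics/w2.png

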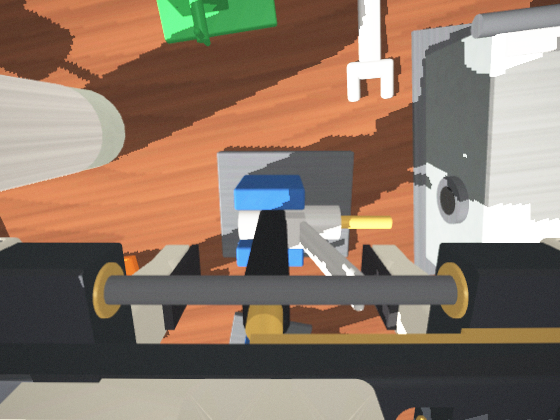

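Grip (265,280) and trigger (340,270) are both between the fingers, at (180,285) and (385,285). Now I'll close.

```bash
python3 -m handwheel '[[0.5,0,0,0,0],[0.9,0,0,0,0],[0.9,0,0,0,0],[0.9,0,0,0,0],[0.9,0,0,0,0],[0.9,0,0,0,0],[0.9,0,0,0,0],[0.9,0,0,0,0]]' 25
```

```text
time_s: 4.72
tcp_pos: [0.5205, 0.141, 0.1275]
eef_rot: [-179.8, -0.0, -11.4]
contact_force: [-1.6, 8.2, 0.5]
gripper_width: 0.0305
gripper_force: 25.2
```

```bash
python3 -m handwheel '[[0.9,0,0,0,0],[0.9,0,0,0,0],[0,0,0,0,0],[0,0,0,0,0],[0,0,0,0,0],[0,0,0,0,0],[0,0,-0.6,0,0],[0,0,-0.6,0,0]]'; python3 -m handwheel '[[0,0,0,5,0],[0,0,0,11,0],[0,0,0,17,0],[0,0,0,17,0]]'
python3 - <<'E'
from h import *
img,W=cloud('wrist'); x,y,z=np.moveaxis(W,-1,0); v,u=np.mgrid[:420,:560]
m=(v<240)&(u>225)&(u<330)&(z>.145)&(z<.168)&(I:=img).min(-1).__gt__(110) 
print(m.sum(),W[m].mean(0))
for n in('scene','side'):
    img,W=cloud(n); np.savez(n+'3.npz',img=img,W=W)
    x,y,z=np.moveaxis(W,-1,0)
    m=(z>.11)&(y<-.185)&(y>-.24)&(x>.42)&(x<.62)&(img.min(-1)>110)
    m=cv2.erode(m.astype(np.uint8),np.ones((3,3)))>0
    p=W[m];print(n,len(p))
    if len(p)>30:
        c=np.median(p,0)
        for _ in range(5):
            q=p[np.linalg.norm(p-c,axis=1)<.09]; 
            U,S,Vt=np.linalg.svd(q-q.mean(0),full_matrices=False); nn=Vt[2]*np.sign(Vt[2][2]); res=(q-q.mean(0))@nn; p=q[abs(res)<2.5*res.std()]
        print(len(p),p.mean(0),'long',Vt[0],'n',nn,'ang',np.arctan2(np.hypot(*nn[:2]),nn[2]),res.std())
        a=-np.deg2rad(4.5);X=np.array([np.cos(a),np.sin(a)])
        f=(np.array([.6145,-.0928])-p[:,:2])@X; hz=p[:,2]-.09
        print('from hinge',np.median(np.arctan2(hz,f)),f.mean(),hz.mean(),'slope',np.polyfit(f,hz,1), np.hypot(f,hz).max(), hz.max())
E
```

```text
time_s: 5.72
tcp_pos: [0.5204, 0.1325, 0.1279]
eef_rot: [-179.9, -0.0, -11.5]
contact_force: [-0.5, -0.5, -1.2]
gripper_width: 0.0847
gripper_force: 0.0
time_s: 6.22
tcp_pos: [0.5225, 0.1336, 0.3036]
eef_rot: [-179.6, -0.5, -11.5]
contact_force: [-0.3, -0.6, -0.7]
gripper_width: 0.0872
gripper_force: 0.0
153 [0.51333633 0.10682661 0.15676338]
scene 244
243 [ 0.5381352  -0.2079943   0.17196381] long [ 0.65111086 -0.04160216 -0.75784161] n [0.75705063 0.10679746 0.64456857] ang 0.8703374707454967 0.0019557651628870254
from hinge 0.8837050961124214 0.06709135029763817 0.08196380757403357 slope [1.15620458 0.00439248] 0.1840481096675986 0.14206696313537642
side 0
```

Trigger is back where it was. The pointer is at about 0.87 rad. On to the handle.

```bash
python3 -m handwheel '[[0,-1,-3,0,-10],[0,-2,-6,0,-20],[0,-3,-9,0,-30],[0,-4,-12,0,-40],[0,-5,-15,0,-50],[0,-5.5,-18,0,-60],[0,-5.5,-21.3,0,-70],[0,-5.5,-21.3,0,-80]]'; python3 -m handwheel '[[0,0,0,-3,-3],[0,0,0,-7,-3],[0,0,0,-7,-3]]'
python3 - <<'E'
from h import *
print(get_state()['tcp_pos'])
img,W=cloud('wrist'); save('w3.png',img); x,y,z=np.moveaxis(W,-1,0); v,u=np.mgrid[:420,:560]
m=(z>.118)&(z<.145)&(x<.52)&(x>.4)&(y>-.2)&(y<.05)&(v<240)
p=W[m];print('bar',m.sum(),p.mean(0),cv2.minAreaRect(p[:,:2].astype(np.float32)*1000))
E
```

```text
time_s: 7.38
tcp_pos: [0.4641, -0.0822, 0.296]
eef_rot: [179.8, -0.0, -92.0]
contact_force: [-0.4, 0.2, -0.6]
gripper_width: 0.0873
gripper_force: 0.0
time_s: 7.75
tcp_pos: [0.4624, -0.0809, 0.2241]
eef_rot: [179.6, -0.1, -94.5]
contact_force: [-0.8, 0.4, 1.3]
gripper_width: 0.0877
gripper_force: 0.0
[ 0.46239275 -0.08087869  0.22409367]
bar 1331 [ 0.46612897 -0.11198767  0.13494399] ((469.55865478515625, -127.47349548339844), (29.676189422607422, 137.10739135742188), 12.429155349731445)
```

View pics/w3.png

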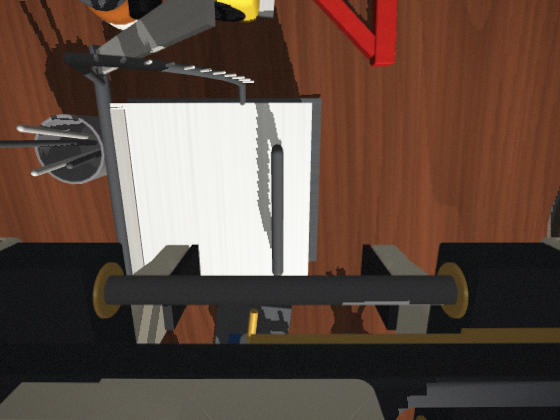

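The bar, from (278,148) to (278,275), is midway between the fingers and square to them. I'll descend and pinch.

```bash
python3 -m handwheel '[[0,0,0,-5,0],[0,0,0,-10.5,0],[0,0,0,-10.5,0],[0.6,0,0,-10.5,0],[1,0,0,-10.5,0],[1,0,0,-10.5,0],[1,0,0,-10.5,0],[1,0,0,-10.5,0]]' 20;python3 -m handwheel '[[1,0,0,0,0],[1,0,0,0,0],[1,0,0,0,0]]'
```

```text
time_s: 8.8
tcp_pos: [0.4651, -0.0805, 0.1229]
eef_rot: [-180.0, 0.0, -94.5]
contact_force: [-0.9, 0.2, -0.3]
gripper_width: 0.043
gripper_force: 0.0
time_s: 9.18
tcp_pos: [0.4649, -0.0805, 0.1225]
eef_rot: [180.0, -0.0, -94.5]
contact_force: [-0.2, 0.3, -0.5]
gripper_width: 0.0131
gripper_force: 0.0
```

```bash
python3 -m handwheel '[[1,0,0,-0.4,0],[1,0,0,-0.4,0],[1,0,0,-0.4,0],[1,0,0,-0.4,0]]' 30
python3 - <<'E'
import numpy as np
a=-np.deg2rad(4.5);X=np.array([np.cos(a),np.sin(a)])
r0=.15;n=.042
for t in np.linspace(0,.87,13)[1:]:
    f=r0*np.cos(t)-n*np.sin(t);z=r0*np.sin(t)+n*np.cos(t)
    d=(r0-f)*X; print(round(t,2),(d*100).round(2),round((z-n)*100,2))
E
```

```text
time_s: 9.68
tcp_pos: [0.4644, -0.0809, 0.1206]
eef_rot: [180.0, -0.1, -94.5]
contact_force: [-11.3, 3.3, 26.4]
gripper_width: 0.0088
gripper_force: 30.0
0.07 [ 0.34 -0.03] 1.08
0.14 [ 0.76 -0.06] 2.12
0.22 [ 1.26 -0.1 ] 3.14
0.29 [ 1.82 -0.14] 4.11
0.36 [ 2.46 -0.19] 5.05
0.43 [ 3.16 -0.25] 5.93
0.51 [ 3.92 -0.31] 6.76
0.58 [ 4.74 -0.37] 7.53
0.65 [ 5.61 -0.44] 8.24
0.72 [ 6.54 -0.51] 8.89
0.8 [ 7.5  -0.59] 9.47
0.87 [ 8.51 -0.67] 9.97
```

```bash
python3 -m handwheel '[[1,0.1,0,0.3,0],[1,0.34,0,1.3,0],[1,0.76,-0.05,2.4,0],[1,1.26,-0.1,3.4,0],[1,1.82,-0.15,4.4,0],[1,2.46,-0.2,5.3,0],[1,2.46,-0.2,5.3,0]]'
```

```text
time_s: 10.55
tcp_pos: [0.4885, -0.0828, 0.1722]
eef_rot: [179.8, -0.0, -94.5]
contact_force: [-7.9, -2.5, 0.0]
gripper_width: 0.0089
gripper_force: 30.0
```

```bash
python3 -m handwheel '[[1,0.7,-0.05,0.9,0],[1,1.45,-0.1,1.7,0],[1,2.3,-0.2,2.5,0],[1,3.15,-0.25,3.2,0],[1,4.1,-0.3,3.85,0],[1,5.05,-0.4,4.4,0],[1,6.05,-0.45,4.9,0],[1,6.05,-0.45,4.9,0]]'
python3 - <<'E'
from h import *
print(get_state()['tcp_pos'],get_state()['contact_force'])
for n in('scene','side'):
    img,W=cloud(n); save(n+'4.png',img); np.savez(n+'4.npz',img=img,W=W)
    x,y,z=np.moveaxis(W,-1,0)
    for nm,lo,hi in(('ptr',-.24,-.197),('flap',-.17,.0)):
        m=(z>.11)&(y<hi)&(y>lo)&(x>.42)&(x<.62)&(img.min(-1)>(110 if nm=='ptr' else 130))&(z<.26)
        m=cv2.erode(m.astype(np.uint8),np.ones((3,3)))>0
        p=W[m]
        if len(p)<30: print(n,nm,len(p)); continue
        for _ in range(6):
            c=p.mean(0);U,S,Vt=np.linalg.svd(p-c,full_matrices=False);nn=Vt[2]*np.sign(Vt[2][2]);res=(p-c)@nn;p=p[abs(res)<max(2*res.std(),.002)]
        a=-np.deg2rad(4.5);X=np.array([np.cos(a),np.sin(a)]);f=(np.array([.6145,-.0928])-p[:,:2])@X
        print(n,nm,len(p),c.round(3),'normal ang',np.arctan2(nn[:2]@X,nn[2]),'slope',np.arctan(np.polyfit(f,p[:,2],1)[0]),'ray',np.median(np.arctan2(p[:,2]-.09,f)))
a=cv2.imread('pics/scene4.png')[180:320,170:330];b=cv2.imread('pics/side4.png')[140:280,220:380]
cv2.imwrite('pics/al.png',cv2.resize(np.hstack([a,b]),(800,350),interpolation=3))
E
```

```text
time_s: 11.55
tcp_pos: [0.551, -0.0877, 0.223]
eef_rot: [-179.9, -0.1, -94.5]
contact_force: [-7.4, -2.8, 7.7]
gripper_width: 0.0091
gripper_force: 30.0
[ 0.5510139  -0.08770394  0.22297227] [-7.43349909 -2.79617457  7.7327455 ]
scene ptr 206 [ 0.539 -0.208  0.171] normal ang 0.8488315638310938 slope 0.8484492481845723 ray 0.8850849682040922
scene flap 1679 [ 0.558 -0.104  0.161] normal ang 0.8850156457460809 slope 0.8874689191962241 ray 0.9041135176573953
side ptr 0
side flap 99 [ 0.548 -0.073  0.179] normal ang 0.8795482292275341 slope 0.8795166414955917 ray 0.9166928708450569
```

View pics/al.png

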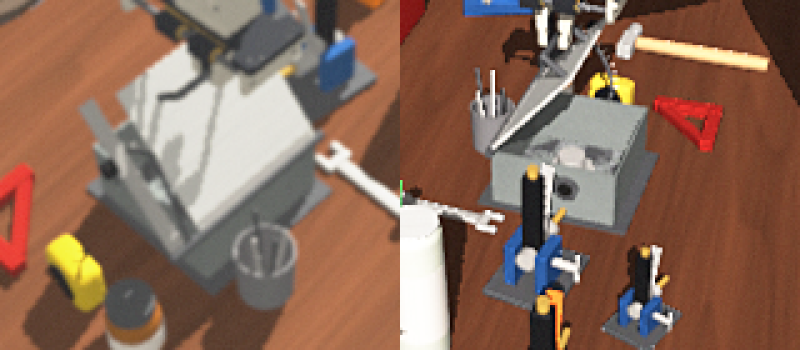

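The picture shows flap (215,140) and pointer (130,170) nearly in line. The fits put the flap about 0.03 rad high, so I'll trim it slightly and settle.

```bash
python3 -m handwheel '[[1,-0.15,0,-0.05,0],[1,-0.3,0,-0.15,0],[1,-0.3,0,-0.15,0],[1,-0.3,0,-0.15,0],[1,-0.3,0,-0.15,0],[1,-0.3,0,-0.15,0],[1,-0.3,0,-0.15,0]]'
python3 - <<'E'
from h import *
img,W=cloud('scene'); x,y,z=np.moveaxis(W,-1,0)
for nm,lo,hi in(('ptr',-.24,-.197),('flap',-.17,.0)):
    m=(z>.11)&(y<hi)&(y>lo)&(x>.42)&(x<.62)&(img.min(-1)>(110 if nm=='ptr' else 130))&(z<.26)
    p=W[cv2.erode(m.astype(np.uint8),np.ones((3,3)))>0]
    for _ in range(6):
        c=p.mean(0);nn=np.linalg.svd(p-c,full_matrices=False)[2][2];nn=nn*np.sign(nn[2]);res=(p-c)@nn;p=p[abs(res)<max(2*res.std(),.002)]
    print(nm,np.arctan2(nn[0]*.997-nn[1]*.078,nn[2]))
s=get_state();print(s['tcp_pos'],abs(s['qd']).max(),s['gripper_force'],s['contact_force'])
E
```

```text
time_s: 12.52
tcp_pos: [0.5475, -0.0874, 0.2213]
eef_rot: [-179.9, -0.0, -94.5]
contact_force: [-6.8, -1.7, 8.9]
gripper_width: 0.009
gripper_force: 30.0
ptr 0.8561262179017786
flap 0.8583516153392499
[ 0.54747392 -0.08743602  0.22135014] 0.07626825157956832 30.001755952835083 [-7.93710848 -2.57505328  8.89385165]
```

```bash
python3 -c "
from plant import r
print(r.close_job())"
```

```text
the job is handed in; nothing more can be done
None
```

The job is handed in at about 12.5 s: I squeezed the trigger fully and it sprang back with the flap still shut, and the arm is now holding the flap at rest at about 0.858 rad against the pointer's measured 0.856; no verdict came back.

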